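Start the lamp of the UV curing box through its guarded power switch

TASK

Switch on the UV curing box for the sprayed panel inside: with a finger, lift the red hinged guard on the deck by its front lip and swing it back until it stays open, flip the steel toggle beneath it from off (leaning to the front) over to on (leaning back to the amber window), then tip the guard forward from behind so that it drops fully shut. With the guard down, press the green start button all the way in and let it go. Only push with the fingertips or the outside of the fingers, gently: do not pinch the guard or toggle, do not press the red stop button, do not shove or lift the box, and leave everything else on the bench and on the box where it is.

Things in the scene. Friction and masses are not known exactly. Their poses are not given: they have to be found in the camera images.
- cure_box: the UV curing box, loose on rubber feet, 4 to 6 kg: grey, 222 (x) x 300 (y) x 110 mm high. Origin at its underside on the bench; x points to its back (away from the robot at yaw 0), y to its left, z up. In front is a flat control deck, 56 mm above the bench, from x = -84 to +24 mm; behind it rises the chamber (x = +24 to +138 mm, 110 mm high) with an amber window. Guard and toggle sit at y = +75 mm, the two buttons at y = -40 and -95 mm, pilot lenses 6 mm high at x = -4 mm.
- guard (a joint): red guard over the toggle: 0 = shut, grows as its front rises, stop at 1.65 rad, just past upright. 50 g, no spring (about 0.3 N lifts it at the lip): swung beyond about 1.25 rad it falls back to its stop and stays open; brought forward below about 1.1 rad it drops shut by itself.
- guard_hinge (a point): middle of the guard's hinge axis, which runs along the box's y axis, 12 mm above the deck at x = -12, y = 75, z = 68 mm of the box. The guard is 66 mm wide (60 inside), open in front below its lip; shut, its top is 95 mm above the bench; open, it stands 148 mm high, within 35 mm behind this axis, so that its back can be pushed forward from behind, above the chamber roof.
- guard_lip (a point): middle of the underside of the guard's front lip, a forward-pointing red flange 66 mm wide, 3 mm thick, 18 mm deep front to back with a rolled edge 8 mm in front of this point and the guard's front wall 8 mm behind it. Shut, the lip reaches 6 mm out over the front edge of the deck and this point is 26 mm above the deck at x = -82, y = 75 mm of the box; 71 mm from the hinge axis. It swings with the guard.
- toggle (a joint): steel toggle bat under the guard: 0 = off (leaning to the box's front, -x), 0.84 rad = on (leaning back, +x); it snaps over past the middle (0.42) and rests at either end; 1 to 2 N at its tip moves it. Pivot at x = -46, y = 75, z = 59 mm of the box.
- toggle_tip (a point): rounded tip of the toggle bat, 10 mm thick, 28.5 mm from its pivot: 29 mm above the deck and 12 mm in front of the pivot when off, 12 mm behind it when on. The shut guard clears it either way.
- start (a joint): travel of the green start button: 0 = out, 0.006 m = fully in; springs back, 5 N holds it fully in.
- start_top (a point): middle of the top of the round green start button, 26 mm across, on the deck at x = -50, y = -40 mm of the box.
- stop (a joint): travel of the red stop button beside it: 0 = out, 0.006 m = fully in. Leave it alone.
- stop_top (a point): middle of the top of the round red stop button, 26 mm across, at x = -50, y = -95 mm of the box.
- plate: sprayed test plate, 70 x 130 x 10 mm, lying loose on the roof of the curing box; origin at its underside. Leave it.
- tinter: tin with black agitator lid, 91 x 81 x 134 mm, standing on the bench; origin at its underside. Leave it.
- pot: black pot with blue lid and side handle, 72 x 94 x 114 mm; origin at its underside. Leave it.
- tin: shut sample tin, 67 mm wide, 73 mm high; origin at its underside. Leave it.
- timer_clock: red and white dial timer, 68 mm wide, 62 mm high; origin at its underside. Leave it.
- block: dark sanding block, 63 x 110 x 22 mm; origin at its underside. Leave it.
- spanner: flat steel spanner, 28 x 176 x 9 mm, lying on the bench; origin at its underside. Leave it.

How it is judged:
By the outcome, as a careful person would: the job done as asked, in the order asked, and still so for the second after the job is handed in, with the robot touching nothing.
It also fails if it takes over 64 s, if anything falls off the work surface, if the arm or the gripper's body presses on something with over 40 N, if the wrist force passes 120 N, or if a joint passes its speed limit or range.

ROBOT

A 6-joint arm with a two-finger parallel gripper is mounted at the origin on a cart in front of the work surface, level with it; the furniture and walls round the work are solid. World frame = base frame: x ahead of the robot, y to its left, z up, the work surface at z = 0. Lengths are in mm, angles in rad, forces in N, time in s.
With the tool pointing down it reaches from about 300 to 775 mm from the base axis. Payload 14.6 kg.
Tool frame: the origin (TCP) lies on the centre line of the jaws, within the pads' length; the fingertips stand 11 mm ahead of it and the grasp point (between the pads) lies 8 mm behind it; x points along the fingers, y is the direction in which the jaws open and shut, and the axes are right-handed (so a half turn about x gives the same grasp; the last joint's range is limited). The gripper opens to 94 mm and grips with 3 to 60 N. Pads are 16 mm wide; open, the fingers measure 119 mm over their backs; the gripper's body (75 mm by 177 mm) begins 78 mm behind the grasp point.
Start: joints at [1.247, 0.3, 1.521, -0, 1.321, -0.067], TCP at [139.691, 531.955, 216.446] pointing down, gripper open.
Joint ranges: [-3.03, 3.03], [-0.79, 2.21], [0.23, 2.52], [-1.04, 4.18], [0, 3.07], [-2.55, 2.55]. Speed limits (rad/s): [2.22, 2.22, 2.57, 3.14, 3.14, 3.14].

INTERFACE

Orientations are given as [roll, pitch, yaw] about the fixed x, y, z axes, in that order (R = Rz(yaw) Ry(pitch) Rx(roll)).
In Python, from cell import manip gives the robot as it stands.
- The arm moves only by the shell command python3 -m handwheel 'ROWS' [OPENING] [FORCE]. ROWS is JSON, a list of rows, each a list of 2 entries, a list of its own where there are three numbers: the shift along the tool's x, y, z in mm, then the turn about the tool's x in rad. In form: [[[x, y, z], spin], ...]. A call has exactly 10 rows; each row shifts and turns the commanded pose from where the row before left it, along the tool's axes as they then stand; what a row does not reach is not made up. A row lasts 1/8 s, in which the tool goes at most 62.5 mm and 10.7 degrees, less where a joint would pass 70% of its speed; a pose out of reach is approached as far as the arm can. A call with a gripper value outside its range is refused whole. OPENING is the closure in counts, from 0 (fully open) to 255 (shut), set as the call begins (- or left out, the last holds). The fingers move at their own pace and stop on an object; FORCE is the grip in N (left out, the last holds). Time passes only in rows, so rows that do not move let the fingers close, or fill a call up. It gives the time, the measured TCP pose, the force and the opening at its end, in the units of the state.
- manip.read_state(): the state, without advancing time (a new reading comes with each control period).
- manip.camera(name): name is "scene" or "top" or "wrist"; returns a dict with "pixels" (384x512x3 uint8, red, green, blue), "z_map" (384x512 float32, mm along the optical axis (not along the pixel's ray), 0 where there is no reading), "mtx" (3x3 intrinsics, pixels), "xyz" and "orientation" of the camera in the world. Camera axes: x right, y up, looking along -z (the intrinsics and any distortion apply to the point x, -y, -z); pixel columns grow to the right and rows downward; lengths in mm; the calibration is good to about 2 mm. The wrist camera is an equidistant fisheye: a pixel r from the principal point sees the ray r / f radians off the axis. A picture is of the moment at which its call begins.
- manip.sign_off(): hands the job in, once; it reports no verdict.
Trained networks look in the newest picture that a camera, given by its name, has taken for a name from the list of things; names that differ only in an ending like _2 or _b are one class to them, and where a whole thing is asked for, a point or a joint stands for the part that bears it (a point fixed in the world has none). Each returns a list of dicts, best first, with "confidence" (0 to 1); they miss things now and then, are a little off and sometimes report something else, mostly with a low value. They report only what shows in the picture. A call takes as long as a camera call.
- manip.cut_out(target, camera): "region" (384x512 bool, what is visible of it) and "centre" ([column, row] in pixels, amid what is visible of it).
The state is a dict: "clock": time; "joints": joint angles; "qd": joint speeds; "effort": joint torques, N m; "eef_pos": TCP position; "eef_rot": TCP orientation; "wrist_force": force on the tool from outside, world axes, zero at the start; "moment": the same for the moment, N m; "finger_gap": finger opening in mm.
Only numpy, scipy, OpenCV 4.12 (cv2) and the standard library are available. Lean on these libraries where they do the work, as an engineer would, in place of code of your own. Each camera call takes 0.05 s, during which the arm holds its last target. There are 200 camera calls.

## Working session

There is one attempt and no reset: what is moved stays moved. The work goes in short steps, Python scripts to look and compute and a shell command to move; the robot and the scene stay as the last step left them, time stands still between calls to the robot, and variables do not carry over. Pictures are saved under pics/ and viewed, about 8 in all and at most 12, crops included, and the job is handed in when it is done.

```bash
mkdir -p pics; cat > h.py <<'E'
import numpy as np, cv2
from scipy.spatial.transform import Rotation as R
from cell import manip
def Rm(o): return R.from_euler('xyz',o).as_matrix()
def pts(c,mask):
    v,u=np.nonzero(mask&(c['z_map']>0)); z=c['z_map'][v,u]; K=c['mtx']
    p=np.c_[(u-K[0,2])/K[0,0]*z,-(v-K[1,2])/K[1,1]*z,-z]
    return p@Rm(c['orientation']).T+np.array(c['xyz'])
E
python3 - <<'E'
from h import *
s=manip.read_state(); print(s)
for n in ['scene','top']:
    c=manip.camera(n); print(n,c['xyz'],c['orientation'],c['mtx'].tolist() if hasattr(c['mtx'],'tolist') else c['mtx'])
    cv2.imwrite(f'pics/{n}0.png',c['pixels'][:,:,::-1])
    c['mtx']=np.array(c['mtx'])
    for t in ['cure_box','guard','guard_lip','toggle','toggle_tip','start','start_top','stop','plate','tinter','pot','tin','timer_clock','block','spanner']:
        d=manip.cut_out(t,n)
        for e in d[:1]:
            m=np.array(e['region']); p=pts(c,m)
            if len(p): print(t,round(e['confidence'],2),np.round(e['centre']),m.sum(),'med',np.median(p,0).round(),'lo',np.percentile(p,2,axis=0).round(),'hi',np.percentile(p,98,axis=0).round())
E
python3 - <<'E'
import cv2,numpy as np
E
```

```text
{'clock': 0.0, 'joints': array([ 1.24743816e+00,  3.00484400e-01,  1.52158756e+00,  6.75118032e-06,
        1.32070906e+00, -6.66326255e-02]), 'qd': array([ 8.71398912e-06, -8.39774945e-06,  1.05670025e-04,  8.74979135e-04,
       -7.93700843e-06, -9.86998268e-04]), 'effort': array([-2.15111027e-04, -5.31792355e+01, -3.52745819e+01,  7.08236522e-02,
        2.41910439e-02, -8.67050039e-05]), 'eef_pos': array([139.59033986, 531.7270537 , 215.87629209]), 'eef_rot': array([-1.64293158,  1.56960795, -1.8996588 ]), 'wrist_force': array([-0.20472094,  0.6900399 , -0.27842279]), 'moment': array([-0.02428668, -0.02771666,  0.02630327]), 'finger_gap': 94.21655056900794}
scene [ 109.12049691 -844.83367271 1164.1026648 ] [ 0.69543376  0.00553426 -0.51943721] [[411.0438024087228, 0.0, 256.5930028790186], [0.0, 411.0438024087228, 194.81808629853734], [0.0, 0.0, 1.0]]
cure_box 0.86 [300. 207.] 5171 med [ 685. -146.   66.] lo [ 576. -288.   16.] hi [805.  10. 113.]
guard 0.67 [273. 192.] 341 med [606. -76.  90.] lo [ 573. -104.   67.] hi [650. -41.  98.]
guard_lip 0.83 [275. 192.] 306 med [605. -77
[... 1814 characters left out ...]
. 324.   4.] hi [529. 393. 132.]
start_top 0.48 [296. 173.] 41 med [ 624. -182.   75.] lo [ 614. -192.   72.] hi [ 633. -173.   79.]
stop 0.39 [296. 171.] 68 med [ 623. -183.   74.] lo [ 612. -196.   64.] hi [ 636. -171.   79.]
tinter 0.58 [114. 215.] 762 med [493. 349. 101.] lo [462. 324.   0.] hi [529. 394. 132.]
tin 0.79 [118. 257.] 541 med [365. 338.  67.] lo [336. 314.  14.] hi [394. 375.  72.]
timer_clock 0.66 [396. 208.] 464 med [ 517. -485.   47.] lo [ 489. -533.   -1.] hi [ 551. -462.   60.]
block 0.74 [315. 170.] 44 med [ 632. -236.   76.] lo [ 622. -247.   71.] hi [ 642. -226.   79.]
spanner 0.49 [290. 258.] 191 med [ 369. -161.    6.] lo [ 285. -194.   -2.] hi [ 436. -128.   11.]
```

```bash
python3 - <<'E'
from h import *
ims=[]
for n in ['scene','top']:
    c=manip.camera(n); c['mtx']=np.array(c['mtx'])
    m=np.array(manip.cut_out('cure_box',n)[0]['region'])
    m=cv2.dilate(m.astype(np.uint8),np.ones((9,9)))>0
    P=pts(c,m)
    roof=P[(abs(P[:,2]-110)<4)]; deck=P[(abs(P[:,2]-56)<5)]; a=P[P[:,2]>48]
    r=cv2.minAreaRect(a[:,:2].astype(np.float32)); print(n,'all',r)
    print('roof',cv2.minAreaRect(roof[:,:2].astype(np.float32)),np.median(roof[:,2]),'deck z',np.median(deck[:,2]), len(deck))
    # roof front edge: y-binned min x ; deck front edge
    for nm,Q in(('roof',roof),('deck',deck)):
        yb=np.arange(-280,10,12); e=[]
        for y in yb:
            s=Q[(Q[:,1]>=y)&(Q[:,1]<y+12)]
            if len(s)>3: e.append((y+6,s[:,0].min(),s[:,0].max()))
        e=np.array(e); 
        print(nm,'yrange',Q[:,1].min(),Q[:,1].max()); print(e.round(0).astype(int).tolist())
    v,u=np.nonzero(m); im=c['pixels'][v.min()-10:v.max()+10,u.min()-10:u.max()+10,::-1]
    ims.append(cv2.resize(im,(640,int(640*im.shape[0]/im.shape[1])),interpolation=cv2.INTER_CUBIC)[:400])
    print(u.min()-10,v.min()-10,im.shape)
k=cv2.vconcat(ims); cv2.imwrite('pics/a.png',cv2.resize(k,None,fx=.75,fy=.75))
E
```

```text
scene all ((695.3157958984375, -135.2932891845703), (230.57630920410156, 302.0724182128906), 7.213293552398682)
roof ((749.911376953125, -127.87350463867188), (117.10456085205078, 300.99407958984375), 7.1801676750183105) 109.91281350974896 deck z 56.07450555952278 1614
roof yrange -281.98155412595156 25.59674487792404
[[-274, 710, 821], [-262, 710, 824], [-250, 712, 824], [-238, 707, 820], [-226, 704, 821], [-214, 702, 737], [-202, 702, 729], [-190, 703, 815], [-178, 700, 814], [-166, 696, 813], [-154, 696, 811], [-142, 695, 806], [-130, 695, 806], [-118, 693, 808], [-106, 691, 801], [-94, 690, 802], [-82, 686, 801], [-70, 686, 801], [-58, 682, 796], [-46, 680, 797], [-34, 679, 793], [-22, 682, 793], [-10, 678, 792], [2, 677, 790], [14, 675, 787]]
deck yrange -296.871988954872 10.95613594379347
[[-274, 602, 820], [-262, 603, 822], [-250, 601, 710], [-238, 598, 709], [-226, 598, 707], [-214, 597, 711], [-202, 596, 707], [-190, 592, 703], [-178, 590, 702], [-166, 588, 701], [-154, 589, 704], [-142, 587, 699], [-130, 584, 694], [-118, 585, 693], [-106, 583, 694], [-94, 582, 691], [-82, 
[... 728 characters left out ...]
, 805], [-106, 690, 802], [-94, 689, 801], [-82, 687, 798], [-70, 687, 799], [-58, 684, 794], [-46, 683, 796], [-34, 683, 792], [-22, 681, 792], [-10, 678, 788], [2, 675, 789], [14, 679, 786]]
deck yrange -290.6299939934956 11.25668197701659
[[-274, 605, 711], [-262, 603, 711], [-250, 602, 709], [-238, 600, 708], [-226, 599, 711], [-214, 599, 705], [-202, 596, 704], [-190, 593, 701], [-178, 593, 701], [-166, 590, 698], [-154, 588, 698], [-142, 588, 698], [-130, 588, 693], [-118, 584, 695], [-106, 585, 691], [-94, 658, 690], [-82, 658, 689], [-70, 658, 686], [-58, 655, 686], [-46, 573, 683], [-34, 573, 684], [-22, 572, 683], [-10, 570, 680], [2, 579, 678], [14, 650, 674]]
214 92 (115, 131, 3)
```

View pics/a.png

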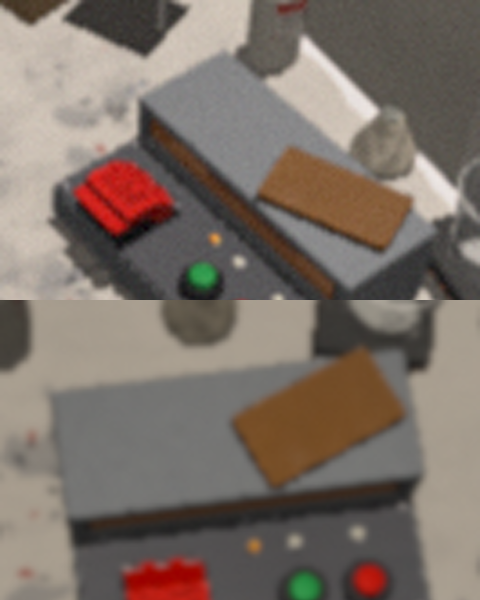

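View pics/scene0.png

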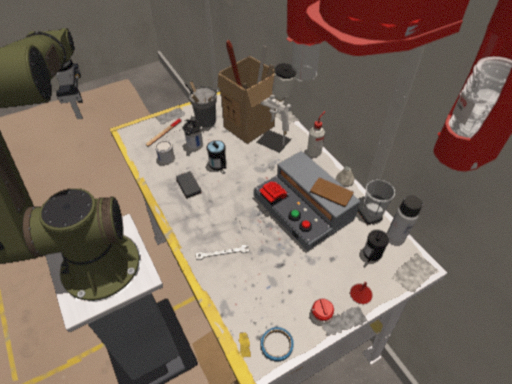

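The guard is shut, with green at crop (200,275) and red just right of it. The box comes out at about (669.5, -137.6) with yaw +0.126.

```bash
cat >> h.py <<'E'
O=np.array([669.5,-137.6]); W=0.126
B=np.array([[np.cos(W),-np.sin(W)],[np.sin(W),np.cos(W)]])
def b2w(x,y): return O+B@[x,y]
def w2b(p): return B.T@(np.array(p)[:2]-O)
def stat():
    s=manip.read_state(); p=np.array(s['eef_pos']); T=Rm(s['eef_rot'])
    print('t',round(s['clock'],2),'box xy',w2b(p).round(1),'tip z',round(p[2]-11,1),'F box',(B.T@s['wrist_force'][:2]).round(2),round(s['wrist_force'][2],2),'gap',round(s['finger_gap'],1))
    print('tool y ang-90-boxyaw',round(np.arctan2(T[1,1],T[0,1])-np.pi/2-W,4),'tilt',np.round(T[:2,0],4)); return p,T
def todo(x,y,tipz):
    p,T=stat(); d=np.r_[b2w(x,y),tipz+11]-p; print('tool shift to',(x,y,tipz),(T.T@d).round(1))
E
python3 - <<'E'
from h import *
p,T=stat(); print(T.round(3)); todo(-112,75,200)
E
```

```text
t 1.8 box xy [-441.4  730.8] tip z 205.5 F box [-1.07 -0.32] 0.66 gap 94.3
tool y ang-90-boxyaw -0.3828 tilt [0.     0.0001]
[[ 0.     0.254  0.967]
 [ 0.     0.967 -0.254]
 [-1.     0.     0.   ]]
t 1.8 box xy [-441.4  730.8] tip z 205.5 F box [-1.07 -0.32] 0.66 gap 94.3
tool y ang-90-boxyaw -0.3828 tilt [0.     0.0001]
tool shift to (-112, 75, 200) [   5.5 -485.3  550.6]
```

```bash
python3 -m handwheel '[[[0,-30,34],0],[[0,-40,45],0],[[0,-40,45],0],[[0,-40,45],0],[[0,-40,45],0],[[0,-40,45],0],[[0,-40,45],0],[[0,-40,45],0],[[0,-40,45],0],[[0,-40,45],0]]' 255 20
python3 -m handwheel '[[[0,-40,45],0],[[0,-30,34],0],[[0,-20,23],0],[[0,0,0],-0.1],[[0,0,0],-0.1],[[0,0,0],-0.1],[[0,0,0],-0.08],[[0,0,0],0],[[0,0,0],0],[[0,0,0],0]]'
python3 -c "
from h import *
todo(-112,75,120);todo(-112,75,45)
c=manip.camera('wrist');cv2.imwrite('pics/w1.png',c['pixels'][:,:,::-1]); print(c['xyz'],c['orientation'],np.array(c['mtx']).tolist())"
```

```text
clock: 3.05
eef_pos: [466.1, 41.3, 216.7]
eef_rot: [0.325, 1.57, 0.068]
wrist_force: [0.9, 1.9, -0.6]
finger_gap: 0.8
clock: 4.3
eef_pos: [541.1, -69.7, 216.5]
eef_rot: [-0.483, 1.571, -0.361]
wrist_force: [0.0, 0.1, -1.1]
finger_gap: 0.4
t 4.3 box xy [-118.9   83.5] tip z 205.5 F box [0.04 0.13] -1.09 gap 0.4
tool y ang-90-boxyaw -0.0038 tilt [ 0. -0.]
tool shift to (-112, 75, 120) [85.5 -8.5  6.9]
t 4.3 box xy [-118.9   83.5] tip z 205.5 F box [0.04 0.13] -1.09 gap 0.4
tool y ang-90-boxyaw -0.0038 tilt [ 0. -0.]
tool shift to (-112, 75, 45) [160.5  -8.5   6.9]
[476.46680348 -77.9826342  383.90120271] [-2.26822552e-01 -6.90723006e-04  1.69264721e+00] [[297.3186396354542, 0.0, 254.22191927525353], [0.0, 297.3186396354542, 188.42274988608537], [0.0, 0.0, 1.0]]
```

View pics/w1.png

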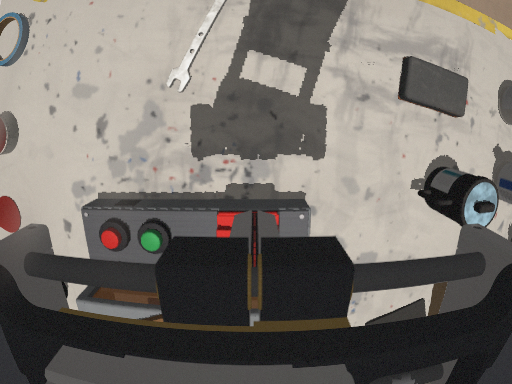

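The wrist view shows the closed fingers (black, columns 157–352, rows 237–325) beside the guard, with red at (111,237) and green at (152,240). Next I'll measure the finger shape from depth.

```bash
cat >> h.py <<'E'
def fpts(c,mask):
    v,u=np.nonzero(mask&(c['z_map']>0)); z=c['z_map'][v,u]; K=np.array(c['mtx'])
    dx=u-K[0,2]; dy=v-K[1,2]; r=np.hypot(dx,dy)+1e-9; th=r/K[0,0]; t=np.tan(th)
    p=np.c_[dx/r*t*z,-dy/r*t*z,-z]
    return p@Rm(c['orientation']).T+np.array(c['xyz'])
E
python3 - <<'E'
from h import *
c=manip.camera('wrist'); s=manip.read_state(); T=Rm(s['eef_rot'])
P=fpts(c,np.ones((384,512),bool)); Q=(P-s['eef_pos'])@T
f=Q[(abs(Q[:,1])<90)&(abs(Q[:,2])<60)&(Q[:,0]<20)&(Q[:,0]>-120)]
for a in range(-120,20,10):
    k=f[(f[:,0]>=a)&(f[:,0]<a+10)]
    if len(k)>5: print(a,len(k),'y',np.percentile(k[:,1],[1,99]).round(),'z',np.percentile(k[:,2],[1,50,99]).round())
# guard & lip in box frame
w=P[(P[:,2]>50)&(P[:,2]<100)]; b=(w[:,:2]-O)@B
k=(b[:,1]>30)&(b[:,1]<120)&(b[:,0]<-60)
for z in range(50,100,5):
    j=k&(w[:,2]>=z)&(w[:,2]<z+5)
    if j.sum()>3: print('z',z,j.sum(),'x',np.percentile(b[j,0],[2,50,98]).round(1),'y',np.percentile(b[j,1],[2,98]).round(1))
for t in ['guard_lip','start_top','stop_top']:
    for e in manip.cut_out(t,'wrist')[:2]:
        p=fpts(c,np.array(e['region'])); bb=(p[:,:2]-O)@B; print(t,round(e['confidence'],2),e['centre'],np.median(bb,0).round(1),np.percentile(bb,[2,98],axis=0).round(1).tolist(),np.percentile(p[:,2],[5,50,95]).round(1))
E
```

```text
-120 5997 y [-72.  72.] z [-33. -23.   0.]
-110 22045 y [-74.  73.] z [-34. -27.  23.]
-100 5340 y [-78.  77.] z [-34. -32.  21.]
-90 917 y [-79.  78.] z [-34. -24.   2.]
-60 49 y [-2.  2.] z [-10.  -8.  -7.]
-50 136 y [-3.  2.] z [-10.  -8.   0.]
-40 156 y [-11.  11.] z [-10. -10.  -8.]
-30 329 y [-12.  12.] z [-10. -10.  -8.]
-20 291 y [-12.  12.] z [-10. -10.  -8.]
-10 235 y [-12.  12.] z [-10. -10.  -8.]
0 164 y [-12.  11.] z [-10. -10.  -8.]
10 13 y [-5.  4.] z [-10.  -9.  -8.]
z 50 216 x [-82.6 -80.9 -61.1] y [ 30.5 119.3]
z 55 203 x [-82.6 -75.8 -60.5] y [ 31.1 119.1]
z 80 260 x [-89.3 -81.8 -73.2] y [ 43.3 108.6]
z 85 88 x [-89.7 -85.8 -72.5] y [ 44.1 108.4]
z 90 117 x [-73.6 -70.  -65.2] y [42.8 57.8]
guard_lip 0.87 [222.1, 223.9] [-76.7  51. ] [[-88.4, 43.1], [-66.2, 60.7]] [83.4 84.9 94. ]
start_top 0.79 [149.8, 240.8] [-52.4 -37.6] [[-62.3, -49.2], [-40.7, -26.8]] [70.9 76.6 77.8]
stop_top 0.63 [113.3, 237.1] [-52.5 -91.4] [[-62.6, -103.9], [-39.5, -81.5]] [68.6 76.5 77.8]
```

```bash
python3 -m handwheel '[[[0,-4,2],0],[[10,-4.5,3],0],[[25,0,0],0],[[30,0,0],0],[[30,0,0],0],[[30,0,0],0],[[22,0,0],0],[[11,0,0],0],[[5,0,0],0],[[0,0,0],0]]'
python3 -m handwheel '[[[0,0,2],0],[[0,0,2],0],[[0,0,2],0],[[0,0,1],0],[[0,0,1],0],[[0,0,1],0],[[0,0,0],0],[[0,0,0],0],[[0,0,0],0],[[0,0,0],0]]'
python3 -c "
from h import *
stat()"
```

```text
clock: 5.8
eef_pos: [547.2, -77.6, 53.7]
eef_rot: [-0.352, 1.57, -0.229]
wrist_force: [0.5, 1.2, 0.9]
finger_gap: 0.5
clock: 7.05
eef_pos: [556.0, -76.4, 53.5]
eef_rot: [-0.15, 1.571, -0.026]
wrist_force: [0.5, -1.3, -0.3]
finger_gap: 0.4
t 7.05 box xy [-104.9   74.9] tip z 42.5 F box [ 0.35 -1.39] -0.29 gap 0.4
tool y ang-90-boxyaw -0.0029 tilt [ 0.0001 -0.    ]
```

```bash
python3 -m handwheel '[[[-1,0,1.5],0],[[-1,0,1.5],0],[[-1,0,1.5],0],[[-2,0,1],0],[[-2,0,1],0],[[-4,0,0.8],0],[[-4,0,0.8],0],[[-4,0,0.8],0],[[-4,0,1.5],0],[[-4,0,1.5],0]]'
python3 -c "
from h import *
stat()
c=manip.camera('wrist');k=c['pixels'][180:300,180:330,::-1];d=manip.camera('top');k2=d['pixels'][120:220,200:330,::-1]
cv2.imwrite('pics/w2.png',cv2.vconcat([cv2.resize(k,(400,300)),cv2.resize(k2,(400,300))]))"
```

```text
clock: 8.3
eef_pos: [567.9, -75.0, 80.8]
eef_rot: [-0.215, 1.571, -0.092]
wrist_force: [0.0, -0.2, 0.2]
finger_gap: 0.6
t 8.3 box xy [-92.9  74.9] tip z 69.8 F box [-0.01 -0.19] 0.21 gap 0.6
tool y ang-90-boxyaw -0.0028 tilt [ 0.0002 -0.    ]
```

View pics/w2.png

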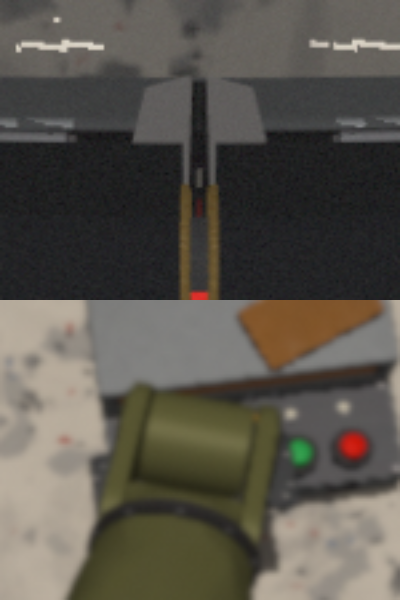

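The arm hides the guard in both views, so I'll use the scene camera's depth data instead.

```bash
cat >> h.py <<'E'
def guard(t='guard'):
    c=manip.camera('scene'); c['mtx']=np.array(c['mtx'])
    h=cv2.cvtColor(c['pixels'],cv2.COLOR_RGB2HSV); m=((h[...,0]<8)|(h[...,0]>172))&(h[...,1]>150)&(h[...,2]>60)
    P=pts(c,m); b=(P[:,:2]-O)@B; k=(b[:,1]>35)&(b[:,1]<115)&(b[:,0]>-110)&(b[:,0]<50)&(P[:,2]<170)
    b=b[k];z=P[k,2]; print('red',k.sum(),'x',np.percentile(b[:,0],[2,50,98]).round(),'z',np.percentile(z,[2,50,98]).round())
    for a in range(60,160,10):
        j=(z>=a)&(z<a+10)
        if j.sum()>2: print('  z',a,j.sum(),'x',np.percentile(b[j,0],[5,95]).round(),'y',np.percentile(b[j,1],[5,95]).round())
    return c
E
python3 -c "
from h import *
c=guard();cv2.imwrite('pics/s2.png',cv2.resize(c['pixels'][140:250,230:360,::-1],(650,550)))"
```

```text
red 21 x [-40. -27. -15.] z [61. 75. 82.]
  z 60 7 x [-33. -17.] y [42. 45.]
  z 70 10 x [-38. -16.] y [41. 45.]
  z 80 4 x [-39. -27.] y [43. 44.]
```

View pics/s2.png

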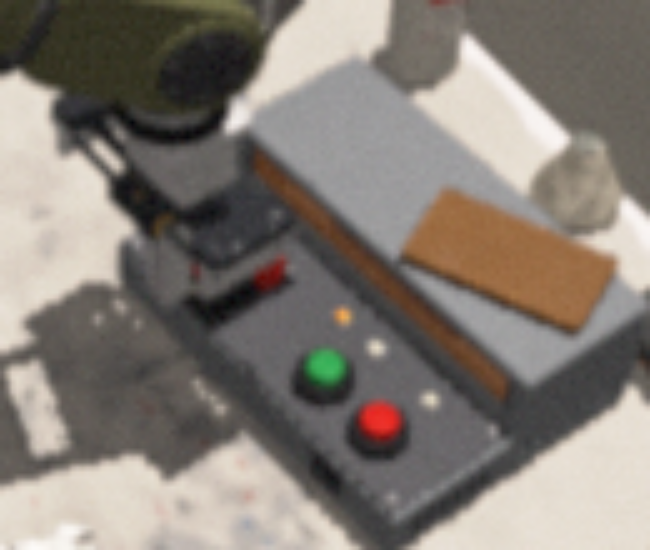

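```bash
python3 -m handwheel '[[[-5.5,0,2.7],0],[[-5.5,0,2.7],0],[[-5.3,0,3.5],0],[[-5.3,0,3.5],0],[[-5.3,0,3.5],0],[[-3.3,0,4],0],[[-3.3,0,4],0],[[-3.3,0,4],0],[[-2,0,4],0],[[-2,0,4],0]]'
python3 -c "
from h import *
stat()
c=guard()"
```

```text
clock: 9.7
eef_pos: [603.6, -70.5, 121.3]
eef_rot: [2.775, 1.571, 2.898]
wrist_force: [0.2, 0.3, -0.3]
finger_gap: 0.2
t 9.7 box xy [-56.9  74.8] tip z 110.3 F box [0.25 0.27] -0.32 gap 0.2
tool y ang-90-boxyaw -0.0028 tilt [-0.0001  0.    ]
red 66 x [-37. -20.  -8.] z [ 60.  94. 132.]
  z 60 6 x [-24. -12.] y [43. 86.]
  z 70 11 x [-28.  -9.] y [42. 88.]
  z 80 9 x [-27. -15.] y [41. 45.]
  z 90 9 x [-30. -10.] y [42. 47.]
  z 100 6 x [-23. -11.] y [42. 44.]
  z 110 10 x [-31. -13.] y [42. 46.]
  z 120 10 x [-37. -22.] y [42. 75.]
  z 130 3 x [-43. -32.] y [59. 73.]
```

```bash
python3 -m handwheel '[[[-1.2,0,4.5],0],[[-1.2,0,4.5],0],[[-1,0,4.5],0],[[-1,0,4.5],0],[[-1,0,4.5],0],[[-0.5,0,4.5],0],[[0,0,4.5],0],[[0,0,4.5],0],[[0,0,3],0],[[0,0,0],0]]'
python3 -c "
from h import *
stat()
c=guard()"
```

```text
clock: 11.0
eef_pos: [642.2, -65.7, 127.0]
eef_rot: [2.771, 1.571, 2.894]
wrist_force: [-0.8, 0.4, 0.3]
finger_gap: 0.3
t 11.0 box xy [-18.   74.8] tip z 116.0 F box [-0.76  0.45] 0.25 gap 0.3
tool y ang-90-boxyaw -0.0027 tilt [-0.0001  0.    ]
red 168 x [-16.   4.  18.] z [ 56.  86. 128.]
  z 60 9 x [-13.  18.] y [49. 90.]
  z 70 43 x [-14.   5.] y [46. 96.]
  z 80 44 x [-16.  12.] y [ 41. 101.]
  z 90 31 x [-8. 17.] y [43. 80.]
  z 100 16 x [ 2. 19.] y [42. 83.]
  z 110 7 x [ 6. 18.] y [42. 45.]
  z 120 7 x [ 6. 16.] y [42. 68.]
  z 130 3 x [7. 9.] y [40. 69.]
```

```bash
python3 -m handwheel '[[[0,0,-6],0],[[0,0,-12],0],[[0,0,-15],0],[[0,0,-18],0],[[0,0,-15],0],[[5,0,-4],0],[[12,0,0],0],[[14,0,0],0],[[9,0,0],0],[[0,0,0],0]]'
python3 -c "
from h import *
stat()
c=guard();cv2.imwrite('pics/s3.png',cv2.resize(c['pixels'][140:250,230:360,::-1],(650,550)))
c=manip.camera('wrist')
for e in manip.cut_out('toggle_tip','wrist')[:2]+manip.cut_out('toggle','wrist')[:2]:
    p=fpts(c,np.array(e['region'])); bb=(p[:,:2]-O)@B; print(round(e['confidence'],2),e['centre'],np.array(e['region']).sum(),np.median(bb,0).round(1),np.median(p[:,2]).round(1))
"
```

```text
clock: 12.3
eef_pos: [572.4, -74.2, 86.0]
eef_rot: [2.822, 1.569, 2.945]
wrist_force: [-0.2, -0.4, -0.1]
finger_gap: 0.5
t 12.3 box xy [-88.4  75.1] tip z 75.0 F box [-0.23 -0.35] -0.11 gap 0.5
tool y ang-90-boxyaw -0.0027 tilt [-0.0017  0.0003]
red 145 x [-16.   9.  18.] z [ 79. 111. 143.]
  z 70 4 x [-18.  -1.] y [41. 43.]
  z 80 11 x [-18.  12.] y [41. 75.]
  z 90 23 x [-7. 17.] y [ 41. 106.]
  z 100 31 x [ 6. 19.] y [ 44. 106.]
  z 110 15 x [ 6. 17.] y [ 42. 106.]
  z 120 19 x [ 6. 15.] y [ 42. 106.]
  z 130 28 x [ 7. 11.] y [ 48. 101.]
  z 140 12 x [ 7. 10.] y [45. 99.]
```

View pics/s3.png

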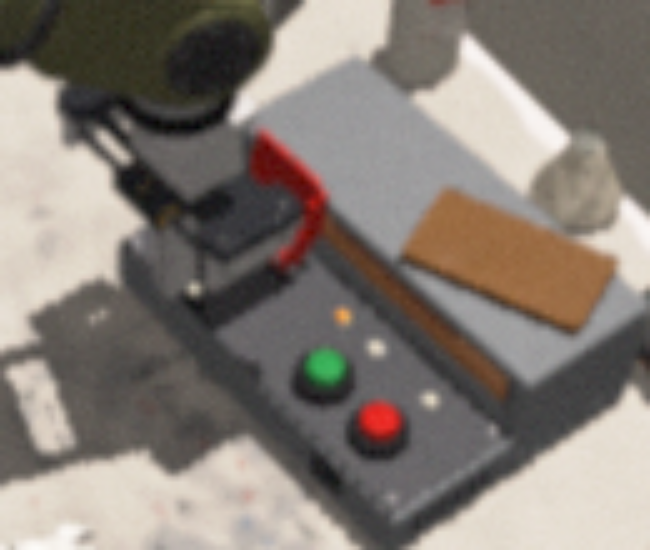

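The guard stands open, its top at (265,140)–(320,200) in the crop. Next, the toggle push.

```bash
python3 -m handwheel '[[[0,0,4],0],[[0,0,5],0],[[0,0,4],0],[[0,0,4],0],[[0,0,4],0],[[0,0,4],0],[[0,0,4],0],[[0,0,4],0],[[0,0,2.5],0],[[0,0,0],0]]'
python3 -c "
from h import *
stat()"
python3 -m handwheel '[[[0,0,-5],0],[[0,0,-10],0],[[0,0,-15],0],[[0,0,-15],0],[[0,0,-10],0],[[-10,0,0],0],[[-20,0,0],0],[[-30,0,0],0],[[-30,0,0],0],[[-10,0,0],0]]'
python3 -c "
from h import *
stat()
c=manip.camera('wrist');cv2.imwrite('pics/w3.png',cv2.resize(c['pixels'][150:330,60:360,::-1],(750,450)))
for t in ['toggle_tip','toggle','start_top']:
  for e in manip.cut_out(t,'wrist')[:2]:
    p=fpts(c,np.array(e['region'])); bb=(p[:,:2]-O)@B; print(t,round(e['confidence'],2),e['centre'],np.array(e['region']).sum(),np.median(bb,0).round(1),np.median(p[:,2]).round(1))
"
```

```text
clock: 13.75
eef_pos: [608.0, -70.0, 87.1]
eef_rot: [-0.241, 1.571, -0.118]
wrist_force: [-0.5, 0.3, 0.4]
finger_gap: 0.3
t 13.75 box xy [-52.5  74.8] tip z 76.1 F box [-0.47  0.38] 0.38 gap 0.3
tool y ang-90-boxyaw -0.0027 tilt [ 0.0001 -0.    ]
clock: 15.0
eef_pos: [554.1, -76.8, 189.4]
eef_rot: [-0.322, 1.568, -0.198]
wrist_force: [-1.1, -0.3, -0.1]
finger_gap: 0.6
t 15.0 box xy [-106.8   74.8] tip z 178.4 F box [-1.09 -0.17] -0.08 gap 0.6
tool y ang-90-boxyaw -0.0027 tilt [ 0.0032 -0.0006]
toggle 0.61 [253.4, 313.5] 186 [13.5 73.9] 107.5
start_top 0.98 [147.7, 239.4] 467 [-52.2 -37.5] 76.5
start_top 0.69 [191.9, 44.8] 1011 [-267.5    1. ] 8.0
```

View pics/w3.png

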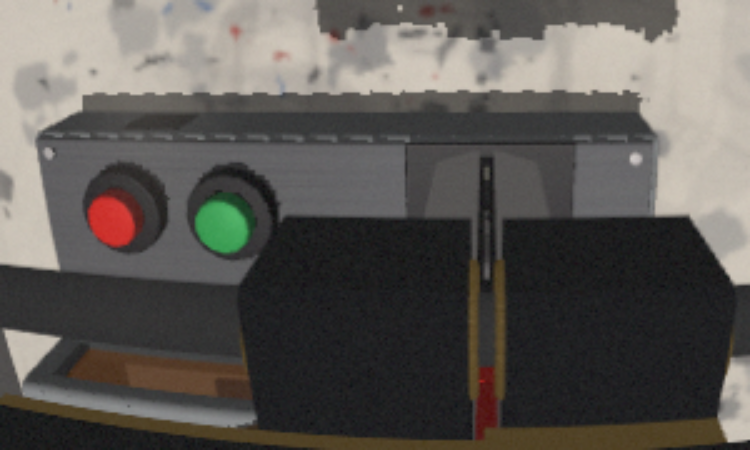

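The fingers hide the toggle here. From above and behind the guard the wrist camera should look straight onto it.

```bash
python3 -m handwheel '[[[-2,0,10],0],[[0,0,20],0],[[0,0,25],0],[[0,0,25],0],[[0,0,25],0],[[0,0,25],0],[[0,0,18],0],[[0,0,7],0],[[0,0,0],0],[[0,0,0],0]]'
python3 -c "
from h import *
stat()
c=manip.camera('wrist');cv2.imwrite('pics/w4.png',cv2.resize(c['pixels'][60:300,60:380,::-1],(800,600)))
for t in ['toggle_tip','toggle','guard']:
  for e in manip.cut_out(t,'wrist')[:2]:
    p=fpts(c,np.array(e['region'])); bb=(p[:,:2]-O)@B; print(t,round(e['confidence'],2),e['centre'],np.array(e['region']).sum(),np.median(bb,0).round(1),np.percentile(bb,[2,98],axis=0).round(1).tolist(),np.percentile(p[:,2],[2,50,98]).round(1))
"
```

```text
clock: 16.45
eef_pos: [706.8, -57.8, 189.2]
eef_rot: [-2.991, 1.571, -2.868]
wrist_force: [0.6, 0.2, -0.1]
finger_gap: 0.6
t 16.45 box xy [47.  74.5] tip z 178.2 F box [0.58 0.08] -0.09 gap 0.6
tool y ang-90-boxyaw -0.0029 tilt [-0.0002 -0.    ]
toggle_tip 0.67 [256.2, 100.8] 150 [-36.9  76.2] [[-45.3, 70.4], [-31.1, 81.2]] [57.4 82.5 85.7]
toggle 0.55 [257.2, 101.5] 106 [-36.5  76.2] [[-44.1, 71.6], [-31.9, 79.8]] [70.9 83.3 85.7]
guard 0.76 [257.0, 150.5] 3187 [ 7.2 75.1] [[-14.7, 44.0], [18.6, 107.3]] [ 69.7  90.1 144.1]
guard 0.75 [257.6, 101.0] 128 [-36.5  76.2] [[-44.8, 71.6], [-31.1, 80.8]] [67.8 83.  85.7]
```

View pics/w4.png

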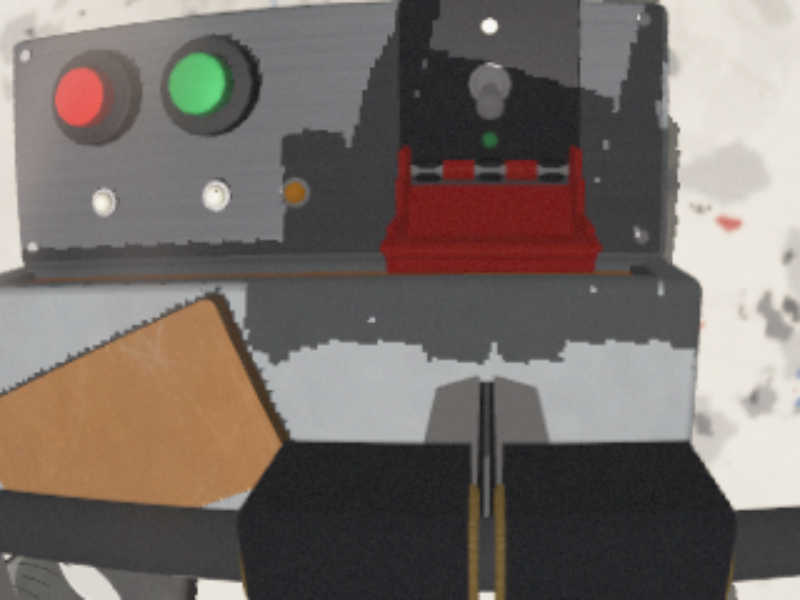

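The toggle leans back (tip at crop (490,100), x ≈ -34): it is on. The guard is still open. Next I'll go down behind it and tip it forward.

```bash
python3 -m handwheel '[[[8,0,0],0],[[14,0,0],0],[[15,0,0],0],[[10,0,0],0],[[5,0,0],0],[[1,0,0],0],[[0,0,-4],0],[[0,0,-4],0],[[0,0,-3],0],[[0,0,-3],0]]'
python3 -m handwheel '[[[0,0,-3],0],[[0,0,-4],0],[[0,0,-4],0],[[0,0,-4],0],[[0,0,-4],0],[[0,0,-4.5],0],[[0,0,-5],0],[[0,0,-5],0],[[0,0,-5],0],[[0,0,-5],0]]'
python3 -c "
from h import *
stat()
guard()"
```

```text
clock: 17.9
eef_pos: [693.0, -59.5, 136.4]
eef_rot: [-0.357, 1.571, -0.233]
wrist_force: [0.4, -0.5, 0.4]
finger_gap: 0.4
clock: 19.15
eef_pos: [649.7, -64.8, 136.1]
eef_rot: [2.901, 1.571, 3.024]
wrist_force: [0.4, 0.1, 0.2]
finger_gap: 0.5
t 19.15 box xy [-10.5  74.7] tip z 125.1 F box [0.39 0.09] 0.17 gap 0.5
tool y ang-90-boxyaw -0.0028 tilt [-0.0001  0.    ]
red 148 x [-44. -26.  -8.] z [ 60. 114. 143.]
  z 60 8 x [-21.  -7.] y [43. 91.]
  z 70 24 x [-28.  -8.] y [ 43. 107.]
  z 80 19 x [-29. -11.] y [ 42. 106.]
  z 90 10 x [-26. -12.] y [ 41. 106.]
  z 100 6 x [-24.  -9.] y [41. 44.]
  z 110 8 x [-31. -15.] y [41. 44.]
  z 120 29 x [-34. -19.] y [41. 99.]
  z 130 33 x [-44. -26.] y [44. 84.]
  z 140 8 x [-46. -43.] y [43. 68.]
```

```bash
python3 -m handwheel '[[[0,0,-4],0],[[0,0,-4],0],[[0,0,-3],0],[[0,0,0],0],[[0,0,0],0],[[0,0,0],0],[[-5,0,0],0],[[-15,0,0],0],[[-15,0,0],0],[[0,0,0],0]]'
python3 -c "
from h import *
todo(-51,-38.5,110)
guard()"
```

```text
clock: 20.45
eef_pos: [639.8, -66.2, 173.2]
eef_rot: [-0.279, 1.568, -0.156]
wrist_force: [-0.2, -0.2, 0.5]
finger_gap: 0.2
t 20.45 box xy [-20.5  74.6] tip z 162.2 F box [-0.26 -0.12] 0.49 gap 0.2
tool y ang-90-boxyaw -0.0028 tilt [ 0.0031 -0.0005]
tool shift to (-51, -38.5, 110) [  52.2 -113.1  -30.3]
red 339 x [-88. -58. -17.] z [59. 90. 98.]
  z 60 12 x [-58. -17.] y [40. 76.]
  z 70 25 x [-57. -14.] y [41. 88.]
  z 80 125 x [-88. -23.] y [ 43. 102.]
  z 90 163 x [-72. -36.] y [ 42. 102.]
  z 100 3 x [-62. -46.] y [62. 93.]
```

The guard is shut: top ~95 and lip 82–85, the same as at the start. Now the start button.

```bash
python3 -m handwheel '[[[0,-10,-4],0],[[0,-20,-6],0],[[0,-25,-7],0],[[0,-25,-7],0],[[0,-22,-5],0],[[10,-11,-1.5],0],[[20,0,0],0],[[25,0,0],0],[[18,0,0],0],[[4,0,0],0]]'
python3 -m handwheel '[[[3,0,0],0],[[1,0,0],0],[[1,0,0],0],[[1,0,0],0],[[0,0,0],0],[[0,0,0],0],[[0,0,0],0],[[0,0,0],0],[[0,0,0],0],[[0,0,0],0]]'
python3 -c "
from h import *
stat()"
```

```text
clock: 21.75
eef_pos: [622.3, -181.8, 92.6]
eef_rot: [2.66, 1.569, 2.784]
wrist_force: [0.8, 0.5, 0.2]
finger_gap: 0.5
clock: 23.0
eef_pos: [622.8, -182.1, 88.2]
eef_rot: [-0.403, 1.571, -0.28]
wrist_force: [1.3, -0.0, 1.5]
finger_gap: 0.8
t 23.0 box xy [-51.9 -38.2] tip z 77.2 F box [ 1.3  -0.17] 1.48 gap 0.8
tool y ang-90-boxyaw -0.0028 tilt [ 0.0001 -0.    ]
```

```bash
for i in 1; do :; done
python3 -m handwheel '[[[1,0,0],0],[[1,0,0],0],[[1,0,0],0],[[0,0,0],0],[[0,0,0],0],[[0,0,0],0],[[0,0,0],0],[[0,0,0],0],[[0,0,0],0],[[0,0,0],0]]'
python3 -c "
from h import *
stat()"
python3 -m handwheel '[[[1,0,0],0],[[1,0,0],0],[[0.5,0,0],0],[[0,0,0],0],[[0,0,0],0],[[0,0,0],0],[[0,0,0],0],[[0,0,0],0],[[0,0,0],0],[[0,0,0],0]]'
python3 -c "
from h import *
stat()"
```

```text
clock: 24.25
eef_pos: [622.8, -182.0, 85.2]
eef_rot: [-0.485, 1.571, -0.362]
wrist_force: [2.1, -0.8, 3.3]
finger_gap: 0.8
t 24.25 box xy [-51.9 -38.2] tip z 74.2 F box [ 1.95 -1.07] 3.34 gap 0.8
tool y ang-90-boxyaw -0.0028 tilt [ 0.0001 -0.    ]
clock: 25.5
eef_pos: [622.8, -182.1, 83.2]
eef_rot: [-0.537, 1.57, -0.414]
wrist_force: [0.5, 0.1, 9.9]
finger_gap: 0.2
t 25.5 box xy [-51.9 -38.2] tip z 72.2 F box [0.48 0.03] 9.89 gap 0.2
tool y ang-90-boxyaw -0.0027 tilt [ 0.0004 -0.0002]
```

Force rose from 3.3 to 9.9 N and the tip stalled, so the button is bottomed. I'll release it and retract.

```bash
python3 -m handwheel '[[[0,0,0],0],[[-3,0,0],0],[[-4,0,0],0],[[-10,0,0],0],[[-20,0,0],0],[[-30,0,0],0],[[-30,0,0],0],[[-20,0,-40],0],[[0,0,-50],0],[[0,0,-50],0]]'
python3 -m handwheel '[[[0,20,-40],0],[[0,20,-30],0],[[0,0,-10],0],[[0,0,0],0],[[0,0,0],0],[[0,0,0],0],[[0,0,0],0],[[0,0,0],0],[[0,0,0],0],[[0,0,0],0]]'
python3 -c "
from h import *
stat(); c=guard()
cv2.imwrite('pics/s9.png',cv2.resize(c['pixels'][140:250,230:360,::-1],(650,550)))
m=np.array(manip.cut_out('cure_box','scene')[0]['region']);m=cv2.dilate(m.astype(np.uint8),np.ones((9,9)))>0
P=pts(c,m);r=P[abs(P[:,2]-110)<4];print('roof',cv2.minAreaRect(r[:,:2].astype(np.float32)))
for t in ['start_top','stop_top','plate']:
  for e in manip.cut_out(t,'scene')[:2]:
    p=pts(c,np.array(e['region']));print(t,round(e['confidence'],2),np.median(p,0).round(),np.percentile(p[:,2],95).round(1))
"
```

```text
clock: 26.75
eef_pos: [482.3, -199.2, 200.9]
eef_rot: [-0.638, 1.57, -0.514]
wrist_force: [0.6, -0.6, 0.9]
finger_gap: 0.3
clock: 28.0
eef_pos: [399.5, -169.4, 199.6]
eef_rot: [-2.68, 1.571, -2.557]
wrist_force: [0.4, 0.1, -0.2]
finger_gap: 0.6
t 28.0 box xy [-271.8    2.4] tip z 188.6 F box [0.41 0.07] -0.21 gap 0.6
tool y ang-90-boxyaw -0.0028 tilt [-0. -0.]
red 360 x [-88. -58. -15.] z [58. 89. 99.]
  z 60 14 x [-74. -17.] y [42. 67.]
  z 70 26 x [-50. -13.] y [42. 93.]
  z 80 127 x [-88. -23.] y [ 43. 103.]
  z 90 168 x [-72. -35.] y [ 44. 103.]
  z 100 4 x [-64. -39.] y [39. 72.]
roof ((749.7095336914062, -127.94256591796875), (117.95952606201172, 301.5102233886719), 6.956233978271484)
start_top 0.56 [ 624. -185.   77.] 80.9
stop_top 0.7 [ 361. -158.    8.] 12.4
stop_top 0.62 [604. -74.  89.] 97.7
plate 0.73 [ 761. -198.  120.] 123.6
```

View pics/s9.png

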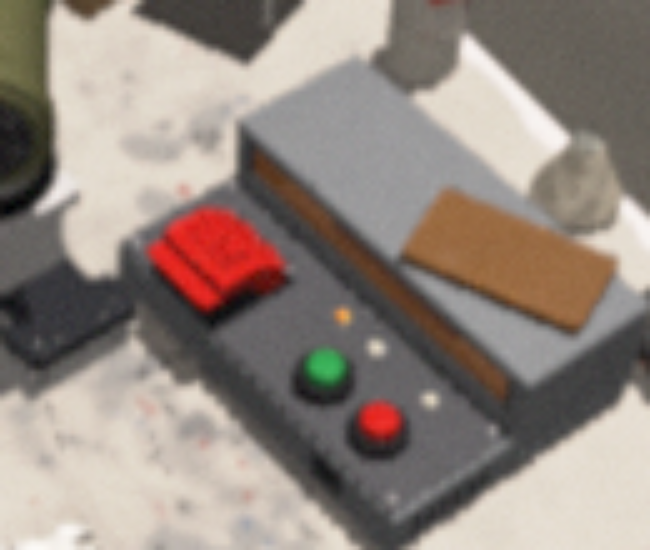

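```bash
python3 -c "
from cell import manip
print(manip.sign_off())"
```

```text
the job is handed in; nothing more can be done
None
```

The job is done and handed in at about 28 s of the 64 s allowed. With the gripper closed, I:
1. Lifted the guard by the front edge of its lip and swung it back until it stayed open.
2. Pushed the toggle over.
3. Tipped the guard shut from behind.
4. Pressed and released the green start button, then pulled the arm clear.

**What the last checks showed:**
- **Toggle:** seen from above while the guard was still open, its tip was at about x = -35 mm, leaning back, so it was on. It was covered after that and could not be seen again.
- **Guard:** fully shut, with its top at about 95 mm and the lip at 82–85 mm, the same as at the start.
- **Start button:** the force rose from 3.3 to 9.9 N and the finger stalled about 6 mm below the button's rest height, so it was fully in. After release its top was back at about 77 mm.
- **Box:** in the same place to within a millimetre, with yaw reading 0.2° different, which is within measurement noise.
- **Plate:** within about 2 mm of its first position, also within noise.
- **Forces:** between moves the wrist force never read above about 10 N.

**What did not check out:**
- The final network search for the stop button matched the wrong objects. I relied on the picture, where it looked untouched, and the finger stayed well away from it.
- I saw no lamp or glow that would confirm the box is running.
- I did not measure the other bench items again, but the arm did not go near them.

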